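# Centre-punch the marked spot on a grinder's tool-rest foot

## Robot

A 6-joint arm with a two-finger parallel gripper is mounted at the origin on the work surface. World frame = base frame: x ahead of the robot, y to its left, z up, the work surface at z = 0. Lengths are in m, angles in rad, forces in N, time in s.
With the tool pointing down it reaches from about 0.4 to 0.925 m from the base axis. Payload 12.5 kg.
Tool frame: the origin (TCP) lies at the very end of the fingers, on their centre line; the grasp point (between the pads) lies 19 mm behind it; z points along the fingers, y is the line along which they close (so a half turn about z gives the same grasp; the last joint's range is limited). The gripper opens to 95 mm and grips with 3 to 60 N. Pads are 20 mm wide; open, the fingers measure 119 mm over their backs; the gripper's body (75 mm by 180 mm) begins 59 mm behind the grasp point.
Start: joints at [1.23, 0.491, 1.559, -0, 1.092, -0.106], TCP at [0.145, 0.608, 0.183] pointing down, gripper open.
Joint ranges: [-3.1, 3.1], [-0.84, 2.19], [0.05, 2.79], [-1.13, 4.28], [0.06, 2.93], [-2.69, 2.69]. Speed limits (rad/s): [2.22, 2.22, 2.79, 3.14, 3.14, 3.14].

## Interface

Orientations are given as a 3x3 rotation matrix whose columns are the frame's x, y, z axes.
In Python, from plant import r, monitor, viewer gives the robot as it stands. The module is installed in compiled form; this text tells all that it offers. Calls block until the motion is done:
- r.move_ptp(position, orientation): joint-space move of the TCP to a pose.
- r.movel(position, ori=None, feed=0.15, threshold=None): straight line of the TCP; ori=None keeps the orientation; feed is the mean speed in m/s. With threshold (N) it stops when the force on the tool has changed by that much, and returns True; else False.
- r.move_j(angles): joint-space move.
- r.gripper_open() and r.close_gripper(): open the fingers fully, or close them until they stop; the grip force is fixed at half the most.
- r.pause(seconds).
- r.ik(position, orientation): joint angles nearest the present ones, or None.
- monitor.get_state(): the state.
- viewer.snapshot(name): name is "scene" or "top"; returns the picture (384x512x3 uint8, blue, green, red); there is no depth.
- viewer.camera_info(name): a dict with "fx", "fy", "cx", "cy" (pixels), "k1" (the pictures are not rectified: a ray, as slopes to the right and down, at radius r is drawn at 1 + k1 r^2 times it, then the intrinsics apply), "camera_from_world" (4x4, takes a point from world to camera coordinates). Camera axes: x right, y down, z forward; pixel columns grow to the right and rows downward; lengths in m; the calibration is good to about 2 mm. A picture is of the moment at which its call begins. camera_info takes no time and is no camera call.
A pose or a line that the arm cannot do raises r.MotionError and nothing moves.
- r.finish_job(): hands the job in; it is judged then, once.
The state is a dict: "clock": time; "qpos": joint angles; "joint_vel": joint speeds; "joint_efforts": joint torques, N m; "eef_pos": TCP position; "ee_rot": TCP orientation; "ft_force": force on the tool from outside, world axes, zero at the start; "wrist_torque": the same for the moment, N m; "width": opening from 0.0 (shut) to 1.0 (fully open); "finger_force": force on a finger pad.
Only numpy, scipy, OpenCV 4.12 (cv2) and the standard library are available. Lean on these libraries where they do the work, as an engineer would, in place of code of your own. Each camera call takes 0.05 s, during which the arm holds its last target. There are 200 camera calls.

## Task

The yellow spot on the grinder's tool-rest foot has to be centre-punched: slide the foot across the press's steel anvil, keeping it down flat, until the middle of the spot lies straight under the punch tip, and let go of it. Then push the red knob on top of the press down until the punch presses on the spot, and let the knob spring back up, leaving the foot where it is. The punch must not touch the foot anywhere but on the spot, and the other things on the bench are to be left alone.

Things in the scene. Friction and masses are not known exactly. Their poses are not given: they have to be found in the camera images.
- press: Green C-frame hand punch press fixed to the bench. Origin: bench level, on the vertical punch axis; x points away from the robot's side, y to the column. Steel anvil plate 20 mm thick (top 20 mm above the origin), x -150 to 85 mm, y -185 to 125 mm. Column x -35 to 24, y 70 to 120 mm.
- head (a point): Centre of the underside of the press's head, 95 mm above the bench on the punch axis. In the press's axes the nose covers x -38 to 24, y -25 to 120, height 95 to 170 mm; the wider housing on it x -65 to 24, y -35 to 120, height 170 to 235 mm. Work beneath is reached from -x with the tool leaned back 30 to 45 degrees from vertical.
- punch_tip (a point): Lower end of the dark steel punch (10 mm diameter, pointed over its last 9 mm) hanging from the head's nose. At rest it is 44 mm above the bench: 16 mm above the top of the foot's plate.
- knob_top (a point): Centre of the top of the red mushroom palm knob, 48 mm diameter, that stands on the press's head and is one piece with the punch; 285 mm above the bench at rest.
- punch: Punch and red knob in one piece, origin at the tip. It slides only straight down, 22 mm at most, and meets the foot's plate after about 16 mm. A light spring (1 to 3 N) returns it.
- foot: Loose tool-rest foot on the anvil, 0.35 to 0.7 kg: dark steel base plate 110 x 64 x 8 mm (x, y, z) with a blue square boss, 30 x 30 mm, standing on it up to 53 mm above the plate's underside. Origin: centre of the plate's underside. The boss is centred at x -30 mm, the yellow spot at x +25 mm, both at y 0. Its x axis points from boss to spot, away from the robot, within about 40 degrees.
- boss (a point): Good height to grip the boss: on its axis, 40 mm above the plate's underside (13 mm below the boss's top). Grip it across y, 30 mm wide.
- spot (a point): Centre of the yellow painted spot, 12 mm diameter, on the top face of the foot's plate, 55 mm from the boss's axis.
- compound_bar: Bystander: green bar of polishing compound, 95 x 45 x 38 mm, origin at the centre of its underside, loose on the bench.
- paste_tin: Bystander: round tin of paste with an orange cap, 60 mm diameter, 50 mm tall, origin at the centre of its underside, loose on the bench.
- grit_stone: Bystander: reddish-brown grinding stone, 100 x 40 x 24 mm, origin at the centre of its underside, loose on the bench.
Not all that is in view belongs to the job. Several things have the shape of the foot; the one meant has the colours described above.

How it is judged:
On the way, in this order (a step that is already met when the one before it is completed fails the run):
1. the middle of the spot lies within 5 mm of straight under the punch tip, the foot flat, still and let go (horizontal distance between spot and punch_tip below 0.005 m and angle between foot's own z axis and vertical below 0.08 rad and linear speed of foot below 0.01 m/s and contact force between the fingers and foot below 0.1 N), for 0.2 s.
2. the punch is pressed on the foot with at least 2 N, within 5 mm of the middle of the spot (horizontal distance between spot and punch_tip below 0.005 m and contact force between punch and foot above 2 N), for 0.05 s.
At the end, for the whole second after the job is handed in: The foot rests flat on the anvil with the middle of the spot still within 5 mm of straight under the punch tip, and the punch is back up (within 3 mm) (horizontal distance between spot and punch_tip below 0.005 m and angle between foot's own z axis and vertical below 0.08 rad and z of foot in the frame of press between 0.017 and 0.023 m and z of punch_tip in the frame of press above 0.041 m and linear speed of foot below 0.01 m/s); the robot touches nothing.
It fails at once if the foot is lifted more than 15 mm off the anvil, or tipped more than 15 degrees (z of foot in the frame of press above 0.035 m or angle between foot's own z axis and vertical above 0.26 rad).
It fails at once if the punch presses on the foot (over 1 N) more than 7 mm from the middle of the spot (contact force between punch and foot above 1 N and horizontal distance between spot and punch_tip above 0.007 m).
It fails at once if a bystander is moved more than 20 mm (distance of any of compound_bar, paste_tin, grit_stone from where it was at the start of the episode above 0.02 m).
It also fails if it takes over 58 s, if anything falls off the work surface, if the arm or the gripper's body presses on something with over 40 N, if the wrist force passes 120 N, or if a joint passes its speed limit or range.

## Working session

There is one attempt and no reset: what is moved stays moved. The work goes in short steps, each a Python script; the robot and the scene stay as the last script left them, time stands still between calls to the robot, and variables do not carry over. Pictures are saved under pics/ and viewed, at most 10 in all, crops included, and the job is handed in when it is done.

```bash
mkdir -p pics; python3 - <<'E'
from plant import r, monitor, viewer
import cv2
for n in("scene","top"):
    cv2.imwrite(f"pics/{n}0.png",viewer.snapshot(n)); c=viewer.camera_info(n); print(n,c)
s=monitor.get_state();print(s)
E
```

```text
scene {'fx': 358.43684025254976, 'fy': 358.43684025254976, 'cx': 255.6026410905439, 'cy': 195.70321610934178, 'k1': -0.07868393253327895, 'camera_from_world': array([[-0.27864651,  0.96035993, -0.00805761,  0.11520604],
       [ 0.71019913,  0.20040052, -0.67487542, -0.30682341],
       [-0.64650856, -0.19377419, -0.73788769,  1.47868469],
       [ 0.        ,  0.        ,  0.        ,  1.        ]])}
top {'fx': 408.99014889526154, 'fy': 408.99014889526154, 'cx': 252.01605362636218, 'cy': 200.85920881201181, 'k1': 0.012904973625161624, 'camera_from_world': array([[-0.02626848, -0.99964092, -0.00529178,  0.08234769],
       [-0.98962158,  0.02675259, -0.14118578,  0.61531808],
       [ 0.14127665,  0.00152812, -0.98996898,  1.17570008],
       [ 0.        ,  0.        ,  0.        ,  1.        ]])}
{'clock': 0.1, 'qpos': array([ 1.23042926e+00,  4.91480573e-01,  1.55937043e+00,  6.93986733e-06,
        1.09171617e+00, -1.05640312e-01]), 'joint_vel': array([ 0.00047374, -0.00190931, -0.00285249,  0.00013784,  0.00165118,
       -0.0007785 ]), 'joint_efforts': array([ 2.18659952e-03, -6.13616395e+01, -2.58605701e+01,  6.93944888e-02,
        4.70037991e-02, -6.31475791e-05]), 'eef_pos': array([0.14528054, 0.60763288, 0.18273805]), 'ee_rot': array([[-9.72577165e-01,  2.32580196e-01, -3.31129801e-04],
       [ 2.32580407e-01,  9.72576740e-01, -9.16550860e-04],
       [ 1.08877563e-04, -9.68430741e-04, -9.99999525e-01]]), 'ft_force': array([ 0.16554349,  0.4534747 , -0.31019257]), 'wrist_torque': array([-0.01005663, -0.0239351 , -0.06220848]), 'finger_force': 0.0, 'width': 1.0003586511577598}
```

View pics/scene0.png

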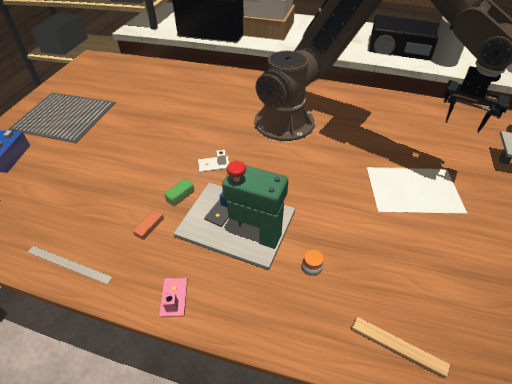

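View pics/top0.png

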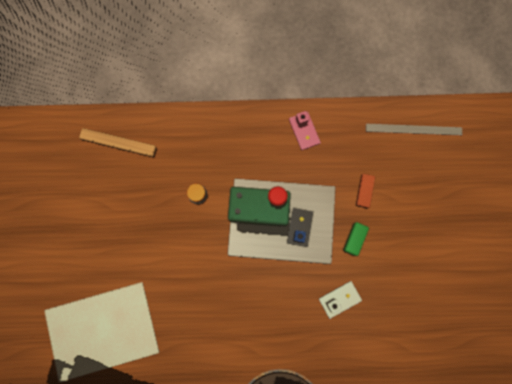

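The scene view shows the press at about (250,215), its knob at (236,168) and the foot at (217,210). In the top view the knob is at (278,196) and the foot at (300,228), with its boss at (300,238). Next I'll take enlarged crops.

```bash
python3 - <<'E'
import cv2,numpy as np
a=cv2.imread("pics/top0.png")[170:270,220:345]; b=cv2.imread("pics/scene0.png")[155:265,170:300]
a=cv2.resize(a,None,fx=6,fy=6,interpolation=cv2.INTER_CUBIC);b=cv2.resize(b,None,fx=5,fy=5,interpolation=cv2.INTER_CUBIC)
cv2.imwrite("pics/top0c.png",a[:600]);cv2.imwrite("pics/scene0c.png",b)
E
```

```text
(no output)
```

View pics/top0c.png

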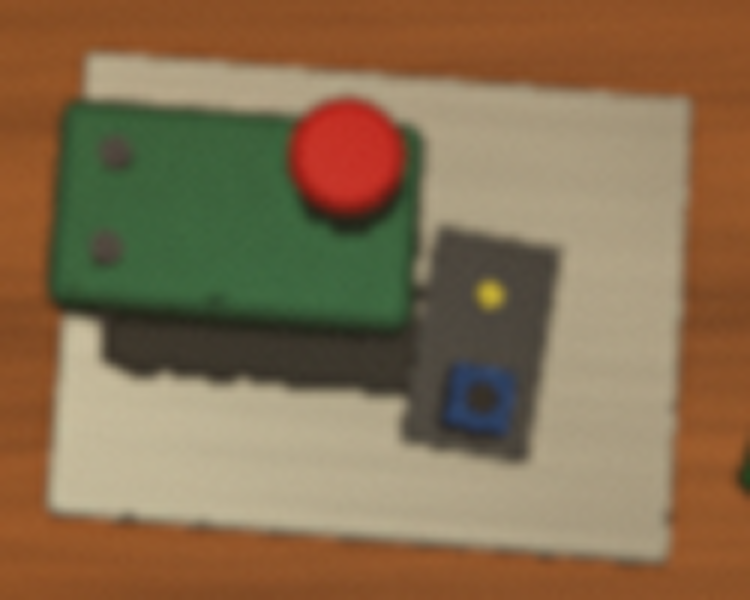

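View pics/scene0c.png

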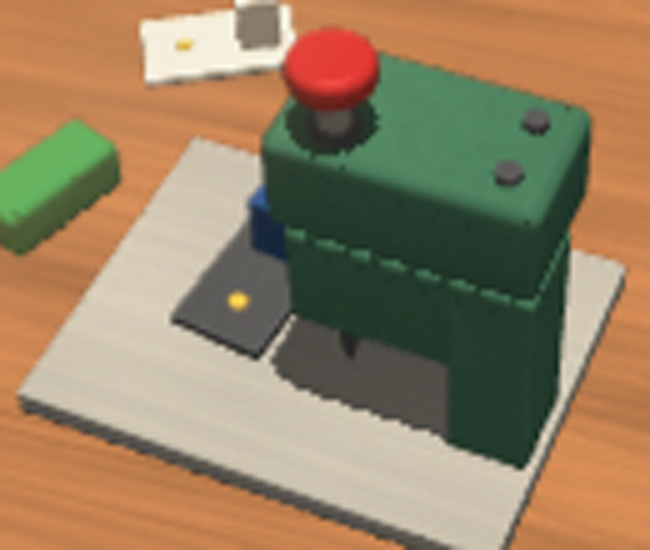

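The top crop shows the yellow spot at full-frame pixel (301.7,219.0), the blue boss at (300,236), and the anvil corners clear. In the scene crop the punch tip is visible at about (239.6,226.5) and the spot at (217.5,215).

```bash
cat > h.py <<'E'
import numpy as np, cv2
from plant import r, monitor, viewer
def ray(n,px):
    c=viewer.camera_info(n); k=c["k1"]
    K=np.array([[c["fx"],0,c["cx"]],[0,c["fy"],c["cy"]],[0,0,1]])
    T=c["camera_from_world"]; R=T[:3,:3]
    d=(np.asarray(px,float)-[c["cx"],c["cy"]])/[c["fx"],c["fy"]]
    u=d.copy()
    for _ in range(20): u=d/(1+k*(u@u))
    return -R.T@T[:3,3], R.T@np.r_[u,1]
def cast(n,px,z):
    o,d=ray(n,px); return o+d*(z-o[2])/d[2]
def cen(img,lo,hi,box,w=None):
    x0,y0,x1,y1=box; s=img[y0:y1,x0:x1]
    m=cv2.inRange(cv2.cvtColor(s,cv2.COLOR_BGR2HSV),lo,hi)
    nn,l,st,c=cv2.connectedComponentsWithStats(m)
    if nn<2: return None,0
    i=1+np.argmax(st[1:,4]); return c[i]+[x0,y0],st[i,4]
YEL=((20,110,90),(35,255,255)); BLU=((100,90,40),(130,255,255)); RED=((0,190,90),(5,255,255))
E
python3 - <<'E'
from h import *
t=cv2.imread("pics/top0.png"); s=cv2.imread("pics/scene0.png")
hsv=cv2.cvtColor(t,cv2.COLOR_BGR2HSV)
m=cv2.inRange(hsv,(0,0,110),(40,95,255)); m2=np.zeros_like(m); m2[172:270,222:342]=m[172:270,222:342]
nn,l,st,c=cv2.connectedComponentsWithStats(m2); i=1+np.argmax(st[1:,4])
p=np.argwhere(l==i)[:,::-1].astype(np.float32)
hull=cv2.convexHull(p)[:,0]
W=np.array([cast("top",q,0.02)[:2] for q in hull])
(cx,cy),(w,h),a=cv2.minAreaRect((W*1000).astype(np.float32)); print("anvil rect",cx,cy,w,h,a)
# trimmed: 4 corners
ap=cv2.approxPolyDP(hull.reshape(-1,1,2),4,True)[:,0]; print(ap.tolist())
print([ (cast("top",q,0.02)[:2]*1000).round(1).tolist() for q in ap])
for n,im,zb,bb in(("top",t,0,(285,200,320,250)),("scene",s,0,(200,190,235,230))):
    y,ya=cen(im,*YEL,bb); print(n,"spot",y,ya,(cast(n,y,.028)*1000).round(1))
b,ba=cen(t,*BLU,(285,200,320,250)); print("boss",b,ba,(cast("top",b,.073)*1000).round(1))
k,ka=cen(t,*RED,(262,180,295,212)); k2,_=cen(s,*RED,(220,155,250,185))
print("knob",k,ka,k2,(cast("top",k,.278)*1000).round(1),(cast("scene",k2,.275)*1000).round(1))
print("tip",(cast("scene",(239.6,226.6),.044)*1000).round(1))
# plate
d=cv2.inRange(hsv,(0,0,30),(180,90,100)); bl=cv2.inRange(hsv,*BLU)|cv2.inRange(hsv,*YEL)
m3=np.zeros_like(d); m3[205:252,291:318]=(d|bl)[205:252,291:318]
p=np.argwhere(m3>0)[:,::-1].astype(np.float32)
W=np.array([cast("top",q,0.028)[:2]*1000 for q in cv2.convexHull(p)[:,0]],np.float32)
print("plate",cv2.minAreaRect(W))
E
```

```text
anvil rect 559.3509521484375 -21.805160522460938 309.3392639160156 234.35618591308594 83.85778045654297
[[334.0, 187.0], [329.0, 263.0], [228.0, 254.0], [235.0, 179.0]]
[[656.6, -185.2], [428.1, -157.8], [462.4, 141.9], [689.8, 116.3]]
top spot [301.         218.70833333] 24 [561.5 -79.5  28. ]
scene spot [217.33333333 214.75      ] 12 [564.1 -79.5  28. ]
boss [299.2278481  236.15189873] 79 [507.1 -67.   73. ]
knob [277.40909091 195.93939394] 264 [236.31460674 167.80337079] [594.2   4.2 278. ] [594.3   4.8 275. ]
tip [600.6   5.5  44. ]
plate ((536.7205810546875, -74.34122467041016), (60.9248161315918, 106.94599151611328), 77.92626190185547)
```

```bash
cat >> h.py <<'E'
def rot(yaw,lean):
    p,L=np.radians([yaw,lean]); z=np.array([np.sin(L)*np.cos(p),np.sin(L)*np.sin(p),-np.cos(L)])
    y=np.array([-np.sin(p),np.cos(p),0]); return np.c_[np.cross(y,z),y,z]
def st(tag=""):
    s=monitor.get_state(); print(tag,"t",round(s["clock"],2),"eef",(s["eef_pos"]*1000).round(1),"F",s["ft_force"].round(1),"w",round(s["width"]*95,1),"ff",round(s["finger_force"],1))
PUNCH=np.array([.5945,.0045]); YAW=-12.3; LEAN=42
E
python3 - <<'E'
from h import *
R=rot(YAW,LEAN); g=np.array([.507,-.0676,.060]); tcp=g+.019*R[:,2]
for d in(0,.1): print(r.ik(tcp-d*R[:,2],R))
r.move_ptp([.145,.608,.42],np.array(monitor.get_state()["ee_rot"]))
r.move_ptp([.42,-.06,.42],R); st("mid")
r.move_ptp(tcp-.1*R[:,2],R); st("pre")
print(r.movel(tcp,feed=.08,threshold=8)); st("at")
cv2.imwrite("pics/s1.png",viewer.snapshot("scene"));t=viewer.snapshot("top");cv2.imwrite("pics/t1.png",t)
a=cv2.resize(t[170:330,230:350],None,fx=3.6,fy=3.6);b=cv2.resize(viewer.snapshot("scene")[120:250,170:280],None,fx=3.2,fy=3.2)
c=np.zeros((600,800,3),np.uint8);c[:a.shape[0],:a.shape[1]]=a;c[:b.shape[0],440:440+b.shape[1]]=b[:,:360];cv2.imwrite("pics/c1.png",c)
E
```

```text
[-0.29004285  0.5898009   2.4736626   3.05880567  0.6551525   1.58044201]
[-0.31034809  0.31891094  2.56394126  3.00164511  0.47600929  1.62416049]
mid t 3.54 eef [420.3 -59.7 420.1] F [-0.1 -0.1 -0.4] w 95.1 ff 0.0
pre t 6.43 eef [454.3 -56.1 120.4] F [ 0.1 -1.4  1.2] w 95.2 ff 0.0
False
at t 7.83 eef [519.3 -70.3  46.2] F [ 0.4 -0.   0.5] w 95.0 ff 0.0
```

View pics/c1.png

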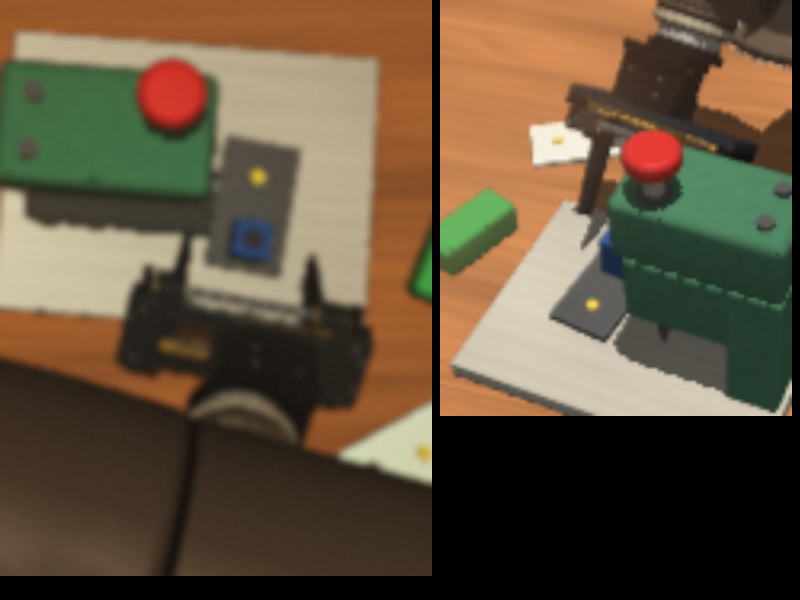

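The fingers straddle the boss laterally, but the visible tips look about 15 mm short of where I'd expect them in x. I'll project the expected tip positions onto the picture to check.

```bash
python3 - <<'E'
from h import *
def proj(n,P):
    c=viewer.camera_info(n);p=c["camera_from_world"]@np.r_[P,1];u=p[:2]/p[2];u=u*(1+c["k1"]*(u@u));return u*[c["fx"],c["fy"]]+[c["cx"],c["cy"]]
s=monitor.get_state();R=s["ee_rot"];e=s["eef_pos"]
out=[]
for n,f,(x0,y0) in(("top","pics/t1.png",(265,205)),("scene","pics/s1.png",(195,150))):
    im=cv2.imread(f); k=6
    im=cv2.resize(im[y0:y0+66,x0:x0+66],None,fx=k,fy=k,interpolation=cv2.INTER_CUBIC)
    for sy in(-.0475,.0475):
        for b in (0,.019):
            q=proj(n,e+sy*R[:,1]-b*R[:,2]); print(n,sy,b,q.round(1))
            p=((q-[x0,y0]+.5)*k).astype(int); cv2.circle(im,tuple(map(int,p)),3,(255,255,0) if b==0 else (255,0,255),-1)
    out.append(im)
cv2.imwrite("pics/c2.png",np.hstack(out))
E
```

```text
top -0.0475 0 [315.1 235.5]
top -0.0475 0.019 [315.1 239.5]
top 0.0475 0 [283.3 229.4]
top 0.0475 0.019 [282.8 233.4]
scene -0.0475 0 [211.8 195.8]
scene -0.0475 0.019 [213.6 190.2]
scene 0.0475 0 [237.6 206.5]
scene 0.0475 0.019 [239.5 200.7]
```

View pics/c2.png

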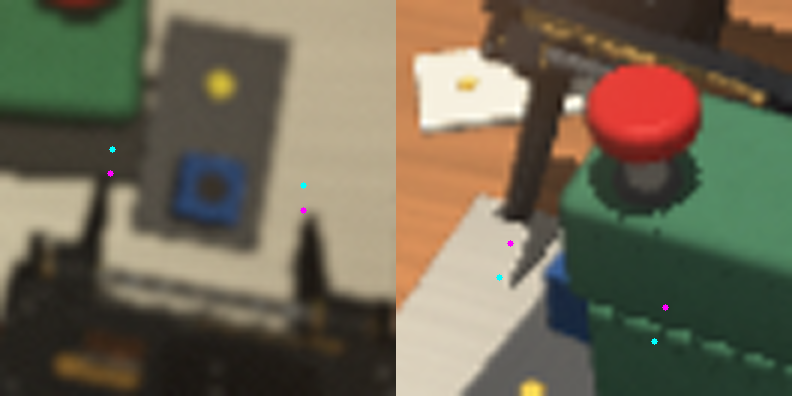

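```bash
python3 - <<'E'
from h import *
def proj(n,P):
    c=viewer.camera_info(n);p=c["camera_from_world"]@np.r_[P,1];u=p[:2]/p[2];u=u*(1+c["k1"]*(u@u));return u*[c["fx"],c["fy"]]+[c["cx"],c["cy"]]
e=np.array([.1453,.6076,.1827]);y=np.array([.2326,.9726,0])
for sy in(-.0475,.0475,-.0595,.0595):print(sy,[proj("scene",e+sy*y+[0,0,b]).round(1) for b in(0,.019)])
print("-- s1 column trace of finger, gray levels")
im=cv2.imread("pics/s1.png");print(im[184:202,208:224].sum(2)//3)
im=cv2.imread("pics/t1.png");print("top right finger");print(im[232:246,308:322].sum(2)//3)
im=cv2.imread("pics/scene0.png")
print(im[112:136,440:456].sum(2)//3);print(im[118:138,474:490].sum(2)//3)
E
```

```text
-0.0475 [array([442.8, 128.1]), array([444.9, 123.4])]
0.0475 [array([472.4, 137.3]), array([474.8, 132.6])]
-0.0595 [array([439.1, 127. ]), array([441.2, 122.3])]
0.0595 [array([476.2, 138.5]), array([478.7, 133.8])]
-- s1 column trace of finger, gray levels
[[190 195 195 197 130  69  50  41  37  40  57  61  61  61  63  81]
 [191 193 193 136  90  51  46  39  38  44  76  73  63  60  52  61]
 [193 193 193 178 146  68  43  37  36  62  80  80  77  78  57  54]
 [194 194 193 193 186 175 174 173  96  78  81  81  81  82  58  50]
 [194 194 194 194 194 194 193 194 180 101  80  80  79  80 106  59]
 [194 194 195 194 194 195 195 194 194 106  81  80  79  79 113  60]
 [196 195 196 196 196 196 195 195 132  87  80  80  79 169 127  61]
 [195 196 196 196 196 196 196 196 108  80  79  80 169 193 137  63]
 [198 197 197 195 196 197 195 195 106  81  80  80 186 159 114  57]
 [200 200 200 199 198 196 195 132  87  80  80 171 171 123  98  55]
 [199 200 200 200 201 199 198 109  80  79 170 168 127 101  96  55]
 [198 198 198 199 199 200 135  88  81 173 196 145 101  98  96  62]
 [198 197 197 197 197 198 109  81 17
[... 3460 characters left out ...]
 108 117 117 118 120 121 123]
 [129 128 126 117  35  14  11  48 102 121 120 121 120 120 118 116]
 [132 131 131 102  15  14  32  94 126 124 124 123 122 123 123 121]
 [132 132 131  87  17  44  92 119 130 130 130 130 129 127 127 125]
 [129 129 129  67  18  83 131 131 131 131 131 131 130 131 130 129]
 [129 129 129 107  71 115 128 128 128 128 129 130 131 131 131 130]
 [131 131 131 130 116 130 129 128 128 128 128 126 127 127 128 128]
 [128 128 128 129 130 129 130 130 129 129 129 129 129 129 128 127]
 [131 131 130 129 129 128 128 129 128 128 129 128 129 129 129 129]
 [134 134 134 132 131 130 129 129 128 128 128 127 126 127 128 128]
 [134 134 133 135 135 134 134 133 132 131 130 129 128 128 127 127]]
```

Both at the start and now, the drawn fingers end about 20 mm behind the reported TCP, so the drawn fingers are probably just shorter than the real ones. I'll advance 5 mm, which is safe either way, then close and check the width.

```bash
python3 - <<'E'
from h import *
s=monitor.get_state();R=s["ee_rot"];e=s["eef_pos"]
print(r.movel(e+.005*R[:,2],feed=.03,threshold=6));st()
r.close_gripper();st("closed")
t=viewer.snapshot("top");sc=viewer.snapshot("scene")
for n,im,bb in(("top",t,(285,200,320,250)),("scene",sc,(200,190,235,230))):
    y,a=cen(im,*YEL,bb);print(n,y,a,(cast(n,y,.028)*1000).round(1))
e=monitor.get_state()["eef_pos"]
# trial half move
r.movel(e+[.015,.040,0],feed=.04,threshold=25);st("half")
t=viewer.snapshot("top");sc=viewer.snapshot("scene")
for n,im,bb in(("top",t,(272,195,320,240)),("scene",sc,(205,195,240,235))):
    y,a=cen(im,*YEL,bb); print(n,y,a,None if y is None else (cast(n,y,.028)*1000).round(1))
a=cv2.resize(t[180:260,230:320],None,fx=4,fy=4);b=cv2.resize(sc[150:240,190:290],None,fx=4,fy=4)
c=np.zeros((400,800,3),np.uint8);c[:a.shape[0],:a.shape[1]]=a;c[:360,380:780]=b;cv2.imwrite("pics/c3.png",c)
E
```

```text
False
 t 8.29 eef [522.7 -71.   42.4] F [ 0.2 -0.5 -1.4] w 94.8 ff 0.0
closed t 9.34 eef [522.6 -71.1  42.5] F [-0.5 -1.5  0.7] w 29.0 ff 30.0
top [301.  218.5] 22 [562.1 -79.6  28. ]
scene [217.33333333 214.75      ] 12 [564.1 -79.5  28. ]
half t 10.66 eef [537.6 -30.9  42.5] F [-0.8  2.4  1.1] w 29.3 ff 30.0
top None 0 None
scene [228.         221.28571429] 7 [579.4 -39.2  28. ]
```

View pics/c3.png

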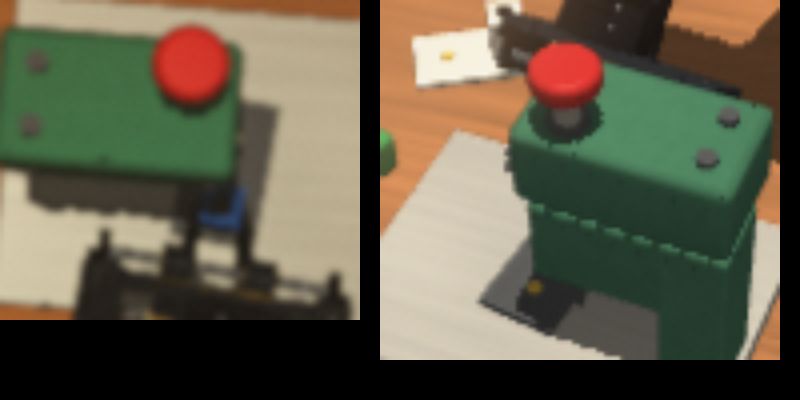

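The grip holds: the width reads 29 mm and the foot slid with the tool, the spot moving 15.3 and 40.3 mm. It now shows in the nose's shadow at crop (536,287). I'll slide it the rest of the way.

```bash
python3 - <<'E'
from h import *
R=monitor.get_state()["ee_rot"]
print(r.movel([.5226+.0322,-.0711+.0840,.0425],feed=.04,threshold=25));st("target")
ims=[viewer.snapshot("scene").astype(float) for _ in range(4)]
sc=np.mean(ims,0).astype(np.uint8);cv2.imwrite("pics/s4.png",sc)
y,a=cen(sc,(15,80,40),(35,255,255),(225,215,255,250));print(y,a,None if y is None else (cast("scene",y,.028)*1000).round(1))
c=sc[210:250,215:265];c=np.clip(c.astype(float)*1.6,0,255).astype(np.uint8)
cv2.imwrite("pics/c4.png",cv2.resize(c,None,fx=14,fy=14,interpolation=cv2.INTER_NEAREST))
E
```

```text
False
target t 12.09 eef [554.8  13.1  42.5] F [-0.6  2.8  2. ] w 29.5 ff 30.0
[240.13333333 228.53333333] 15 [595.6   4.9  28. ]
```

View pics/c4.png

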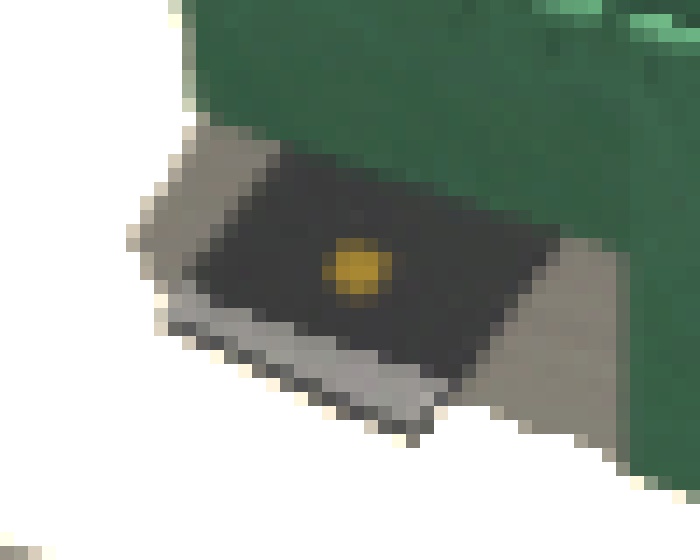

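The spot shows at (240.1,228.5), which casts to (595.6, 4.9) mm. The punch is hardly distinguishable against the plate. To check the axis independently, I'll measure the punch tip more precisely in the first scene picture.

```bash
python3 - <<'E'
from h import *
def proj(n,P):
    c=viewer.camera_info(n);p=c["camera_from_world"]@np.r_[P,1];u=p[:2]/p[2];u=u*(1+c["k1"]*(u@u));return u*[c["fx"],c["fy"]]+[c["cx"],c["cy"]]
for z in(.044,.053,.07,.095): print(z,proj("scene",[.5945,.0045,z]).round(1),proj("scene",[.6005,.0045,z]).round(1))
g=cv2.imread("pics/scene0.png");print(g[216:232,230:250,2]);
s=cv2.imread("pics/s4.png");print(s[218:234,230:250,2])
E
```

```text
0.044 [239.9 224.9] [239.3 226.5]
0.053 [239.8 223.1] [239.2 224.6]
0.07 [239.5 219.4] [238.9 221. ]
0.095 [239.2 214. ] [238.5 215.5]
[[34 33 33 33 33 34 33 34 35 34 34 34 34 33 33 33 35 35 35 35]
 [34 33 33 33 33 34 33 34 35 34 34 33 34 34 34 34 35 35 35 34]
 [45 35 33 33 32 33 34 34 33 34 33 35 34 35 34 34 32 33 34 34]
 [75 73 63 44 34 32 33 34 34 34 33 34 34 34 34 34 34 34 33 34]
 [79 79 77 75 73 62 43 43 35 35 33 35 33 34 34 34 33 34 34 32]
 [78 79 79 80 80 78 75 75 40 32 34 36 34 34 33 32 34 34 34 33]
 [79 78 79 80 80 79 80 79 43 38 36 40 41 43 36 33 35 33 34 33]
 [79 79 79 79 80 79 80 80 51 39 38 53 73 74 63 64 47 36 34 34]
 [79 79 80 80 80 79 80 80 60 39 39 65 79 80 78 77 75 63 62 47]
 [80 79 79 78 79 80 79 81 77 44 39 75 80 81 81 81 80 77 78 74]
 [80 80 80 79 80 79 79 79 79 66 55 78 81 80 80 79 80 80 81 80]
 [80 80 81 80 80 79 79 80 79 78 77 81 80 81 80 79 80 79 80 81]
 [80 79 80 80 81 80 80 80 81 79 79 79 80 80 80 81 81 81 82 80]
 [82 81 79 80 80 79 81 81 81 81 80 81 80 79 80 80 80 81 81 81]
 [80 81 81 82 81 80 80 80 81 82 82 81 80 81 80 80 79 80 80 81]
 [80 79 80 81 80 81 
[... 704 characters left out ...]
  38  37
   38  38]
 [ 65  43  38  37  37  36  36  38  38  37  38  37  38  38  38  38  38  38
   38  38]
 [ 47  38  37  37  37  37  38  37  38  64  66  53  40  37  37  38  38  38
   38  38]
 [ 39  38  37  37  37  38  38  37  50  96 101  99  72  43  38  38  38  38
   38  38]
 [ 38  37  37  37  37  38  38  37  65 102 106 106  66  41  38  38  38  38
   38  38]
 [ 37  37  37  37  38  38  37  38  44  76  90  81  48  38  39  38  38  38
   38  39]
 [ 47  37  37  37  38  37  37  37  37  44  50  46  39  38  38  38  38  39
   38  38]
 [ 87  87  87  48  37  37  37  36  38  38  38  38  38  37  38  38  38  38
   38  39]
 [ 92  94  95  90  87  87  47  38  38  37  38  38  38  38  37  38  38  38
   38  38]]
```

```bash
python3 - <<'E'
from h import *
t=cv2.imread("pics/top0.png"); s=cv2.imread("pics/scene0.png")
def wc(im,box,f=.25):
    x0,y0,x1,y1=box; p=im[y0:y1,x0:x1].astype(float); v=p[...,2]-p[...,0]; v-=np.median(v); v[v<f*v.max()]=0
    yy,xx=np.mgrid[y0:y1,x0:x1]; return np.array([(v*xx).sum(),(v*yy).sum()])/v.sum()
for n,im,b in(("top",t,(295,212,309,226)),("scene",s,(211,210,224,220)),("scene",cv2.imread("pics/s4.png"),(233,225,247,234))):
    q=wc(im,b);print(n,q.round(2),(cast(n,q,.028)*1000).round(1))
# scene: side length & rect of anvil from scene and top by threshold sweep
def press(n,im,box,lo):
    x0,y0,x1,y1=box;k=4
    big=cv2.resize(im[y0:y1,x0:x1],None,fx=k,fy=k,interpolation=cv2.INTER_LINEAR)
    m=cv2.inRange(cv2.cvtColor(big,cv2.COLOR_BGR2HSV),(0,0,lo),(60,75,255))
    m=cv2.morphologyEx(m,cv2.MORPH_OPEN,np.ones((9,9)))
    nn,l,stt,c=cv2.connectedComponentsWithStats(m);i=1+np.argmax(stt[1:,4])
    h=cv2.convexHull(np.argwhere(l==i)[:,::-1].astype(np.float32))[:,0]
    W=np.array([cast(n,(q+.5)/k-.5+[x0,y0],.02)[:2]*1000 for q in h],np.float32)
    (c,sz,a)=cv2.minAreaRect(W)
    if sz[0]<sz[1]: a-=90
    a%=180; ps=np.radians(a-90)
    o=np.array(c)-np.array([[np.cos(ps),-np.sin(ps)],[np.sin(ps),np.cos(ps)]])@[-32.5,-30]
    print(n,lo,"size",np.round(sz,1),"yaw",round(a-90,2),"origin",o.round(1))
for lo in(100,120,140):
    press("top",t,(222,172,342,270),lo);press("scene",s,(165,175,305,270),lo)
E
```

```text
top [301.18 218.63] [561.7 -80.1  28. ]
scene [217.23 214.67] [563.9 -79.9  28. ]
scene [240.08 228.71] [596.3   4.9  28. ]
top 100 size [306.4 231.1] yaw -6.04 origin [594.5   5. ]
scene 100 size [311.1 236.3] yaw -6.15 origin [600.1   6.3]
top 120 size [306.4 231.1] yaw -6.04 origin [594.5   5. ]
scene 120 size [310.5 234.8] yaw -6.16 origin [599.5   6. ]
top 140 size [306.4 231.1] yaw -6.04 origin [594.5   5. ]
scene 140 size [308.8 233.6] yaw -6.25 origin [599.1   5.2]
```

The scene view asks for a total shift of (35.6, 85.9) mm and the top view (32.8, 85.1). I'll use (34.5, 85.5), nudge the foot there, release and retreat.

```bash
python3 - <<'E'
from h import *
R=monitor.get_state()["ee_rot"]
r.movel([.5226+.0345,-.0711+.0855,.0425],feed=.02,threshold=25);st("target")
r.pause(.2);r.gripper_open();st("open")
s=monitor.get_state()
r.movel(s["eef_pos"]-.12*R[:,2],feed=.1,threshold=15);st("back")
p=monitor.get_state()["eef_pos"]
r.movel([p[0]-.03,p[1],.40],feed=.25);st("up")
sc=viewer.snapshot("scene");cv2.imwrite("pics/s5.png",sc)
y,a=cen(sc,(15,80,40),(35,255,255),(225,215,255,250));print(y,a,(cast("scene",y,.028)*1000).round(1))
print(sc[222:234,232:248,2])
Rv=rot(-6,0)
for z in(.40,.32,.285,.26): print(r.ik([.5965,.005,z],Rv))
E
```

```text
target t 12.57 eef [556.7  14.1  42.5] F [-4.8 -2.2  5.2] w 29.7 ff 30.0
open t 13.94 eef [557.1  14.4  42.5] F [ 0.1  0.  -0.3] w 94.8 ff 0.0
back t 15.29 eef [478.8  31.4 131.4] F [0.6 0.6 0.2] w 94.9 ff 0.0Traceback (most recent call last):
  File "<stdin>", line 8, in <module>
plant.MotionError: the arm cannot follow that straight line within its joint ranges
```

```bash
python3 - <<'E'
from h import *
R=rot(YAW,LEAN)
r.move_ptp([.43,.03,.40],R);st("up")
sc=viewer.snapshot("scene");cv2.imwrite("pics/s5.png",sc)
y,a=cen(sc,(15,80,40),(35,255,255),(225,215,255,250));print(y,a,(cast("scene",y,.028)*1000).round(1))
print(sc[222:234,232:248,2])
r.close_gripper();st()
Rv=rot(-6,0)
for z in(.40,.32,.285,.26): print(r.ik([.597,.005,z],Rv))
r.move_ptp([.597,.005,.40],Rv);st("above")
r.movel([.597,.005,.320],feed=.1);st()
E
```

```text
up t 18.52 eef [430.   30.1 399.8] F [ 0.4 -0.8  0.2] w 94.9 ff 0.0
[240.  229.5] 16 [599.2   5.6  28. ]
[[ 78  79  50  38  37  38  36  36  35  33  33  34  34  33  32  33]
 [ 79  58  40  37  36  37  35  38  38  36  36  36  35  35  35  36]
 [ 64  42  38  38  36  37  37  38  37  36  37  38  37  38  36  34]
 [ 47  37  37  36  35  37  37  37  38  37  38  37  37  39  38  37]
 [ 38  36  36  36  36  37  38  37  36  37  37  38  39  37  37  37]
 [ 37  36  36  36  35  37  37  38  37  36  38  37  37  37  38  37]
 [ 35  36  35  37  37  37  38  63  93  82  44  37  36  38  37  37]
 [ 36  35  36  37  37  37  62  96 103 102  71  42  38  37  38  37]
 [ 36  35  38  37  37  36  54 100 104 103  64  41  38  37  38  37]
 [ 35  36  37  37  34  36  39  55  64  56  43  38  37  37  38  38]
 [ 85  46  37  36  36  35  37  37  39  37  37  36  38  37  38  38]
 [ 91  88  86  85  46  36  37  36  37  37  38  37  36  37  36  37]]
 t 20.08 eef [430.  30. 400.] F [ 0.4 -0.5  0.4] w 0.6 ff 0.0
[-1.02231762e-01  3.17623648e-01  1.27212797e+00 -4.44089210e-16
  1.55184104e+00 -1.56830833e+00]
[-1.02231762e-01  3.47002830e-01  1.42725652e+00 -4.44089210e-16
  1.36733330e+00 -1.56830833e+00]
[-1.02231762e-01  3.67323803e-01  1.48630890e+00 -4.44089210e-16
  1.28795995e+00 -1.56830833e+00]
[-1.02231762e-01  3.84533746e-01  1.52542140e+00 -4.44089210e-16
  1.23163751e+00 -1.56830833e+00]
above t 20.96 eef [596.5   5.1 399.9] F [-0.7  0.6  1. ] w 0.3 ff 0.0
 t 21.91 eef [597.1   5.1 320.8] F [ 1.4 -0.6 -0. ] w 0.4 ff 0.0
```

```bash
python3 - <<'E'
from h import *
for z in(.300,.288,.284,.279,.274):
    hit=r.movel([.597,.005,z],feed=.03,threshold=8);st(f"{z} {hit}")
    if hit: break
sc=viewer.snapshot("scene");cv2.imwrite("pics/s6.png",sc)
print(sc[220:234,232:248,2])
k,a=cen(sc,*RED,(220,150,250,190));print("knob",k,a)
big=lambda q,f:cv2.resize(q,None,fx=f,fy=f,interpolation=cv2.INTER_CUBIC)
c=np.zeros((480,800,3),np.uint8);c[:480,:380]=big(sc[130:250,190:285],4);g=big(np.clip(sc[210:242,220:260].astype(float)*2,0,255).astype(np.uint8),10);c[:320,400:800]=g
cv2.imwrite("pics/c6.png",c)
E
```

```text
0.3 False t 22.73 eef [597.1   5.  300.1] F [-0.7  0.3  0. ] w 0.2 ff 0.0
0.288 False t 23.27 eef [597.    5.  287.9] F [ 0.3  0.2 -0.1] w 0.6 ff 0.0
0.284 False t 23.56 eef [596.9   5.  283.8] F [-0.6  0.7 -0.5] w 0.7 ff 0.0
0.279 False t 23.88 eef [596.9   5.  278.8] F [-0.3  0.3 -0.2] w 0.6 ff 0.0
0.274 False t 24.19 eef [596.9   5.  273.8] F [-0.5 -0.3  0.1] w 0.3 ff 0.0
[[ 78  74  72  46  33  35  34  33  33  33  34  32  33  33  33  34]
 [ 79  78  70  45  37  37  34  32  33  35  34  34  32  33  34  34]
 [ 78  79  50  38  37  36  36  36  36  32  32  33  34  32  35  34]
 [ 78  58  39  36  36  37  35  37  36  36  37  37  35  35  35  35]
 [ 64  41  37  37  37  36  37  36  37  36  37  36  37  38  37  34]
 [ 46  38  37  36  35  35  36  37  39  36  37  38  38  37  36  36]
 [ 38  38  36  36  36  37  38  38  36  36  37  37  39  37  36  37]
 [ 38  35  36  35  35  37  37  37  36  37  38  37  36  36  37  37]
 [ 36  35  35  36  38  36  37  63  93  82  44  37  36  36  36  37]
 [ 36  36  35  37  36  35  63  94 103 101  71  40  37  37  37  37]
 [ 35  36  37  38  36  35  55  99 103 103  63  40  37  37  37  37]
 [ 36  36  36  36  36  35  39  53  63  57  41  37  36  37  38  37]
 [ 85  47  36  35  37  37  38  37  39  37  36  38  37  37  36  38]
 [ 91  87  85  85  46  36  37  37  37  36  36  38  36  37  38  37]]
knob [240.2 173.4] 10
```

View pics/c6.png

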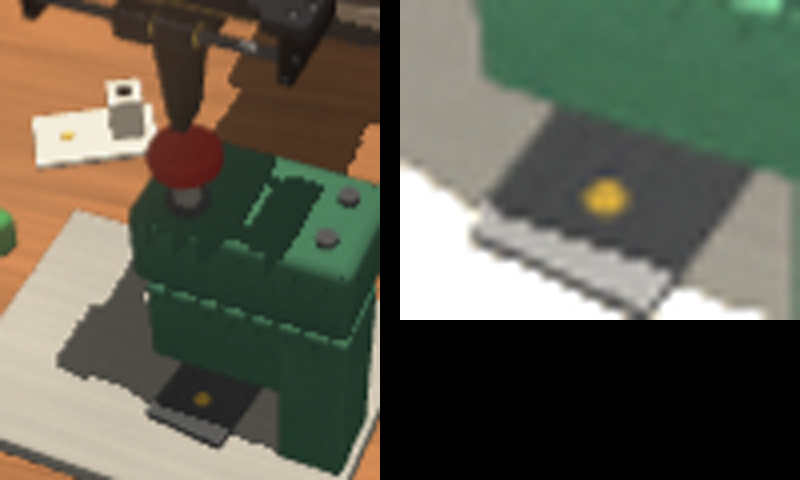

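The fingertip is just above the knob, with no contact yet, so the fingers do end about 20 mm behind the reported TCP. The spot at (240,229.5) is unobstructed. I'll go on down in small steps and watch the tip cover the spot before it makes contact.

```bash
python3 - <<'E'
from h import *
base=cv2.imread("pics/s6.png").astype(int)
for z in(.268,.264,.260,.257,.254):
    hit=r.movel([.597,.005,z],feed=.03,threshold=6);r.pause(.1)
    F=np.mean([monitor.get_state()["ft_force"] for _ in range(5)],0)
    sc=viewer.snapshot("scene"); d=np.abs(sc.astype(int)-base)[224:234,234:246].max(2)
    print(z,hit,F.round(1),"spot-region change",d.max(),(d>15).sum()); 
    if hit or d.max()>25: break
st(); cv2.imwrite("pics/s7.png",sc); print(sc[222:234,232:248,2])
E
```

```text
0.268 False [ 0.1 -0.4 -0. ] spot-region change 3 0
0.264 False [-0.3  1.   0.3] spot-region change 2 0
0.26 False [ 0.1 -0.6  0.1] spot-region change 2 0
0.257 False [ 0.  -0.1 -0. ] spot-region change 3 0
0.254 False [-0.8 -0.9  0.2] spot-region change 3 0
 t 26.41 eef [596.9   5.  254. ] F [-0.5  0.3 -0.5] w 0.5 ff 0.0
[[ 78  78  50  37  38  37  36  36  35  32  31  34  34  33  34  34]
 [ 79  58  40  37  36  37  37  36  37  36  36  36  35  35  35  35]
 [ 63  42  37  37  37  36  36  37  37  35  37  38  37  38  35  33]
 [ 46  38  38  37  35  35  37  36  38  37  36  36  38  37  38  36]
 [ 38  37  35  36  36  37  36  36  35  37  36  39  39  38  37  36]
 [ 37  36  35  35  36  37  37  38  36  36  38  37  37  37  37  36]
 [ 36  36  35  36  37  37  37  62  92  81  45  37  37  37  37  37]
 [ 36  37  37  36  36  36  62  95 102 101  70  42  36  37  36  37]
 [ 36  36  37  38  36  36  53  99 103 103  64  39  38  37  38  37]
 [ 36  35  37  36  36  36  39  54  63  57  42  37  37  37  37  38]
 [ 85  47  38  36  36  36  36  37  40  37  37  37  37  37  36  37]
 [ 91  87  86  85  46  37  38  35  37  37  37  37  38  36  37  36]]
```

```bash
python3 - <<'E'
from h import *
sc=cv2.imread("pics/s7.png");t=viewer.snapshot("top");cv2.imwrite("pics/t7.png",t)
big=lambda q,f:cv2.resize(q,None,fx=f,fy=f,interpolation=cv2.INTER_CUBIC)
c=np.zeros((500,800,3),np.uint8);c[:480,:400]=big(sc[130:210,200:267],6)[:480,:400];c[:480,402:800]=big(t[150:270,230:330],4)[:480,:398]
cv2.imwrite("pics/c7.png",c)
k,a=cen(sc,(0,150,40),(8,255,255),(220,150,255,190));print(k,a)
E
```

```text
[236.27419355 169.96774194] 186
```

View pics/c7.png

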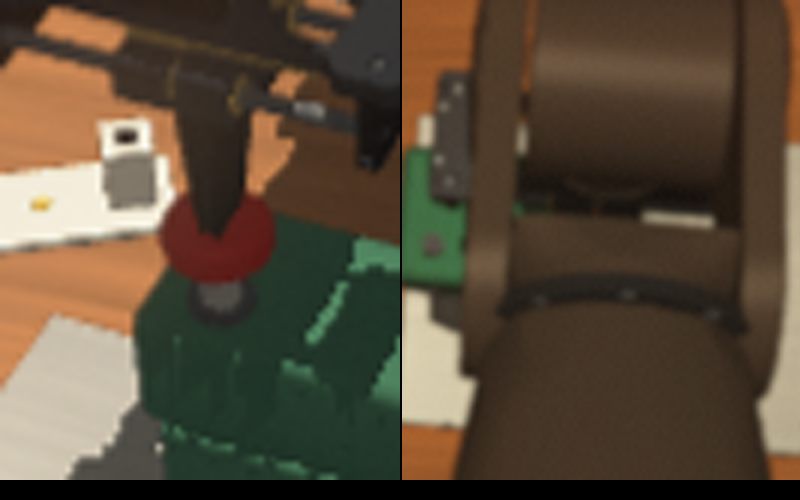

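The fingertip overlaps the knob's top at about (236,169.5), and the knob looks barely touched. I'll keep lowering in small steps.

```bash
python3 - <<'E'
from h import *
base=cv2.imread("pics/s6.png").astype(int)
for z in np.arange(.251,.222,-.003):
    hit=r.movel([.597,.005,z],feed=.02,threshold=5);r.pause(.1)
    F=np.mean([monitor.get_state()["ft_force"] for _ in range(5)],0)
    sc=viewer.snapshot("scene"); d=np.abs(sc.astype(int)-base)
    k=d[174:186,228:246].max(2); d=d[224:234,234:246].max(2)
    print(round(z,3),hit,F.round(1),"stem",(k>15).sum(),"spot",d.max(),(d>15).sum())
    if hit or d.max()>25: break
st(); cv2.imwrite("pics/s8.png",sc); print(sc[222:234,232:248,2])
E
```

```text
0.251 False [ 0.8 -0.7  2.3] stem 17 spot 3 0
0.248 False [ 0.7 -1.1  2.5] stem 38 spot 2 0
0.245 False [0.3 0.3 1.5] stem 54 spot 16 1
0.242 False [-0.1  0.8  1.9] stem 67 spot 43 1
 t 28.26 eef [597.   5. 242.] F [ 0.4 -0.5  2.3] w 0.4 ff 1.1
[[ 78  79  49  38  36  37  36  36  37  32  32  34  35  32  34  34]
 [ 79  58  39  37  37  37  36  37  37  36  35  36  34  37  36  35]
 [ 64  42  36  37  37  37  36  37  37  37  36  36  37  37  36  34]
 [ 46  38  37  37  36  36  36  37  37  34  38  37  39  36  38  37]
 [ 39  37  36  37  35  36  34  38  36  36  36  38  37  37  37  37]
 [ 37  35  35  37  36  38  36  38  38  36  38  36  36  37  36  37]
 [ 37  36  35  36  36  37  37  50  50  77  44  37  37  36  37  37]
 [ 35  36  36  38  37  36  62  93  96 100  71  41  37  37  37  36]
 [ 35  36  37  37  37  37  54  99 103 102  65  40  37  36  37  37]
 [ 35  36  36  36  37  35  39  53  63  57  43  38  37  37  37  38]
 [ 84  45  37  34  35  35  37  37  40  37  36  38  37  38  36  37]
 [ 90  87  85  85  46  35  36  37  37  36  37  36  38  36  37  36]]
```

With the tip about 4.5 mm above the plate, it covers the spot at (239.8,228.6). Projected down to the plate, that lands on the spot's centre at (239.9,229.5), so the spot is well centred. Pressing now.

```bash
python3 - <<'E'
from h import *
for z in np.arange(.240,.231,-.001):
    hit=r.movel([.597,.005,z],feed=.01,threshold=6);r.pause(.1)
    F=np.mean([monitor.get_state()["ft_force"] for _ in range(5)],0);print(round(z,4),hit,F.round(1))
    if hit or F[2]>10: break
r.pause(.3);st("press")
sc=viewer.snapshot("scene");print(sc[226:233,236:246,2])
r.movel([.597,.005,.262],feed=.05);r.movel([.597,.005,.36],feed=.1);r.pause(.4);st("up")
sc=viewer.snapshot("scene");cv2.imwrite("pics/s9.png",sc);b=cv2.imread("pics/s6.png")
print(sc[226:233,236:246,2]);k,a=cen(sc,(0,150,40),(8,255,255),(220,150,255,190));print(k,a)
print((np.abs(sc.astype(int)-b)[222:240,225:255]).max())
E
```

```text
0.24 False [ 0.1 -0.3  2.7]
0.239 False [1.  0.9 2.1]
0.238 False [0.4 0.4 2.8]
0.237 False [-1.8 -0.8  7.6]
0.236 False [-2.4  0.3 13. ]
press t 30.41 eef [597.1   5.  237.3] F [-2.9  0.7 12.2] w 0.6 ff 6.3
[[ 35  37  37  37  37  35  37  38  38  37]
 [ 36  36  36  37  37  36  38  37  37  36]
 [ 36  37  37  37  38  62  41  38  37  36]
 [ 36  35  63  66  65  95  71  42  36  37]
 [ 37  35  54  94  98 102  65  40  38  36]
 [ 36  36  39  54  64  57  42  37  37  37]
 [ 36  36  36  37  39  38  36  37  38  38]]
up t 32.66 eef [597.    5.  359.9] F [ 0.2 -0.  -0.2] w 0.1 ff 0.0
[[ 35  36  36  37  36  37  36  37  38  37]
 [ 36  36  36  37  35  37  37  37  36  37]
 [ 36  36  36  61  91  81  44  36  37  36]
 [ 36  36  61  94 101  99  70  40  36  37]
 [ 35  35  54  98 101 102  63  39  36  36]
 [ 35  35  38  53  63  55  42  37  37  37]
 [ 35  35  35  36  39  37  37  35  37  38]]
[235.9789916  168.62184874] 238
23
```

```bash
python3 -c "
from h import *
print(r.finish_job())"
```

```text
the job is handed in; nothing more can be done
None
```

I slid the foot until its spot was under the punch and let it go, then pressed the punch on the spot with about 10 N; the knob sprang back, the foot did not move, and the job is handed in (the verdict was not shown).

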